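# Fit the filter cassette and lock its quarter-turn stud

## Robot

A 6-joint arm with a two-finger parallel gripper is mounted at the origin on the work surface. World frame = base frame: x ahead of the robot, y to its left, z up, the work surface at z = 0. Lengths are in m, angles in degrees, forces in N, time in s.
With the tool pointing down it reaches from about 0.35 to 0.875 m from the base axis. Payload 4.2 kg.
Tool frame: the origin (TCP) lies midway between the tips of the shut fingers; the grasp point (between the pads) lies 19 mm behind it; z points along the fingers, x is the direction in which the jaws open and shut, and the axes are right-handed (so a half turn about z gives the same grasp; the last joint's range is limited). The gripper opens to 87 mm and grips with 3 to 60 N. Pads are 19 mm wide; open, the fingers measure 117 mm over their backs; the gripper's body (75 mm by 190 mm) begins 51 mm behind the grasp point.
Start: joints at [-59.152, 22.042, 0.453, 0, -68.411, -14.817], TCP at [0.173, -0.601, 0.223] pointing down, gripper open.
Joint ranges: [-179.83, 179.83], [-69.29, 118.12], [-61.27, 80.66], [-181.25, 117.63], [-171.15, -9.14], [-177.46, 177.46]. Speed limits (degrees/s): [159.86, 159.86, 180, 180, 180, 180].

## Interface

Orientations are given as a 3x3 rotation matrix whose columns are the frame's x, y, z axes.
In Python, from workcell import ctrl gives the robot as it stands.
- The arm moves only by the tool send_rows, never from a script. Its arguments are lists of equal length, an entry for each row: "travel": the shift along the tool's x, y, z in cm, a list of three; "angular": the turn, a rotation vector about the tool's x, y, z in rad, a list of three; "jaw": the gripper's target within -1 to 1 (fully open at 1, half-way at 0, shut at -1). A call has 1 to 10 rows; each row shifts and turns the commanded pose from where the row before left it, along the tool's axes as they then stand; what a row does not reach is not made up. A row lasts 1/10 s, in which the tool goes at most 50 mm and 8.59 degrees, less where a joint would pass 70% of its speed; a pose out of reach is approached as far as the arm can. A call is refused whole if a number of a shift passes 5 or a number of a turn 0.15, either way. A call with a gripper value outside its range is refused whole. The fingers move at their own pace and stop on an object; "squeeze" is the grip in N (left out, the last holds). Time passes only in rows, so rows that do not move let the fingers close. It gives the time, the measured TCP pose, the force and the opening at its end, in the units of the state.
- ctrl.read_state(): the state, without advancing time (a new reading comes with each control period).
- ctrl.capture(name): name is "side" or "top"; returns the picture (480x640x3 uint8, red, green, blue); there is no depth.
- ctrl.calibration(name): a dict with "vfov" (degrees; the focal length in pixels is half the picture's height over the tangent of half this angle, whatever the lens; pixels are square), "cx", "cy" (the principal point, pixels), "rvec" (rotation vector, rad) and "tvec" (3), from world to camera coordinates, as OpenCV has them. Camera axes: x right, y down, z forward; pixel columns grow to the right and rows downward; lengths in m; the calibration is good to about 2 mm. A picture is of the moment at which its call begins. calibration takes no time and is no camera call.
- ctrl.close_job(): hands the job in, once; it reports no verdict.
Trained networks look in the newest picture that a camera, given by its name, has taken for a name from the list of things; names that differ only in an ending like _2 or _b are one class to them, and where a whole thing is asked for, a point or a joint stands for the part that bears it (a point fixed in the world has none). Each returns a list of dicts, best first, with "p" (0 to 1); they miss things now and then, are a little off and sometimes report something else, mostly with a low value. They report only what shows in the picture. A call takes as long as a camera call. They do not tell look-alikes from the thing itself.
- ctrl.find_in(camera, name): "uv" ([column, row] in pixels, amid what is visible of it).
The state is a dict: "time_s": time; "joint_positions": joint angles; "joint_velocities": joint speeds; "joint_torque": joint torques, N m; "eef_pos": TCP position; "tcp_rot": TCP orientation; "wrist_force": force on the tool from outside, world axes, zero at the start; "torque": the same for the moment, N m; "width": opening from 0.0 (shut) to 1.0 (fully open).
Only numpy, scipy, OpenCV 4.12 (cv2) and the standard library are available. Lean on these libraries where they do the work, as an engineer would, in place of code of your own. Each camera call takes 0.05 s, during which the arm holds its last target. There are 200 camera calls.

## Task

Put the filter cassette into the open top of the air cleaner so that its rim lies flat on the seal all round, then push its orange sprung wing in and turn it clockwise a quarter turn until it locks, and let go. Feel gently for the bottom of the push and do not force it, because the thin sheet-metal catch bends easily; leave the banana, the ink bottle and the marker where they are.

Things in the scene. Friction and masses are not known exactly. Their poses are not given: they have to be found in the camera images.
- cassette: Loose white filter cassette, about 0.35 kg, lying grille up. Frame 150 x 116 mm, 30 mm deep, its foot tapered 3 mm in; on top a rim plate 170 x 136 x 5 mm with black seal. Origin: centre of the frame's underside; x along the 150 mm side, z up. The sprung stud with its orange wing stands in the middle; it is also the thing to carry it by. Fits either way round.
- wing_grip (a point): Middle of the orange wing on the stud's axis, 67 mm above the cassette's underside (stud out). Wing: upright bar 44 mm long (along x of this point), 10 mm thick, 24 mm tall, on a disc 44 mm across and 3 mm thick that turns with it. Disc top is 12 mm below this point, 20 mm above the rim plate. Fingertips may push on the disc.
- stud (a joint): How far the stud is pushed in, m: 0 out (spring holds it), at most 0.0165. Spring 3 N at 0, 0.4 N more per mm. In the seated cassette it bottoms on the catch 5.5 to 14.5 mm in, differing from unit to unit (the catch is on a screw); only within about 1 mm of the bottom can it turn. Locked and let go, it springs back about 3.5 mm from the bottom and stays there.
- wing (a joint): Turn of wing and stud relative to the cassette, rad: 0 = wing along the cassette's x (red mark), grows clockwise seen from above; starts 0 to 0.15, stop at 1.6 (green mark). The stud's foot, a cross pin 22 x 5 mm parallel to the wing, drops through a slot 12 mm wide, along the air cleaner's x, when within 0.2 of 0. Detent: past a ridge, the pin rises and locks from about 1.4 on. Turns with light friction.
- crosspin: Steel cross pin at the stud's foot, 22 (x) x 5 x 5 mm, parallel to the wing and moving with it; hidden below the grille. Origin: middle of its underside, 12 mm above the cassette's underside when the stud is out. It bottoms on, and locks under, the sheet-metal catch, which bends under more than 20 N of the pin, that is a push of 20 N beyond the spring's force.
- aircleaner: Grey bench-top air cleaner, 250 (x) x 210 (y) x 130 mm, fixed to the bench. Origin: centre of its underside; x away from its front with the black dial, z up. Its top has an opening 153 x 119 mm (long side along x) with straight walls 30 mm deep; below its middle is a bridge with the steel catch for the stud.
- seat (a point): Centre of the opening, level with the flat top face and its black seal (130 mm above the bench); x along the opening's long side. Seated, the cassette's origin lies 30 mm straight below this point.
- banana: Practice banana, about 200 mm long and 34 mm thick, lying on a paper towel; origin on the bench under its middle. Leave alone.
- ink_bottle: Dark ink bottle, 40 mm across, 105 mm tall, upright; origin under its centre. Leave alone.
- marker: Blue skin marker, 130 mm long, 14 mm thick, lying; origin under its middle. Leave alone.
There are look-alikes about, which are no part of the job. Several things have the shape of the cassette; the one meant has the colours described above.

How it is judged (in metres and radians):
On the way:
1. the cassette is seated in the air cleaner with its wing still unlocked (z of cassette in the frame of seat below -0.0275 m and horizontal distance between cassette and seat below 0.004 m and value of joint wing below 0.6 rad), for 0.1 s.
At the end, for the whole second after the job is handed in: The cassette is in the opening with its rim down on the seal (within 2.5 mm, level, 4 mm of centre, squared up), its wing turned past 1.36 rad and the stud held in by its catch (over 1.2 mm in), all at rest and let go (z of cassette in the frame of seat below -0.0275 m and horizontal distance between cassette and seat below 0.004 m and angle between the z axis of cassette and the z axis of seat, either way round below 0.03 rad and angle between the x axis of cassette and the x axis of seat, either way round below 0.06 rad and value of joint wing above 1.36 rad and value of joint stud above 0.0012 m and linear speed of cassette below 0.01 m/s); the robot touches nothing.
It fails at once if the stud's cross pin is pressed on the air cleaner's catch with more than 20 N (contact force between crosspin and aircleaner above 20 N).
It fails at once if the cassette is rammed against the air cleaner with more than 50 N (contact force between cassette and aircleaner above 50 N).
It fails at once if the banana is moved more than 30 mm (distance of banana from where it was at the start of the episode above 0.03 m).
It fails at once if the ink bottle is moved more than 30 mm (distance of ink_bottle from where it was at the start of the episode above 0.03 m).
It fails at once if the marker is moved more than 30 mm (distance of marker from where it was at the start of the episode above 0.03 m).
It also fails if it takes over 59 s, if anything falls off the work surface, if the arm or the gripper's body presses on something with over 40 N, if the wrist force passes 120 N, or if a joint passes its speed limit or range.

## Working session

There is one attempt and no reset: what is moved stays moved. The work goes in short steps, Python scripts to look and compute and a tool call to move; the robot and the scene stay as the last step left them, time stands still between calls to the robot, and variables do not carry over. Pictures are saved under pics/ and viewed, about 8 in all and at most 12, crops included, and the job is handed in when it is done.

Besides the shell and the picture viewer there is one more tool, called by a JSON object that holds its "op" and its "data". send_rows: Moves the arm, as the interface text tells. Its arguments: {"type":"object","properties":{"travel":{"type":"array"},"angular":{"type":"array"},"jaw":{"type":"array"},"squeeze":{"type":"number"}},"required":["travel","angular","jaw"]}

```bash
mkdir -p pics; cat > h.py <<'E'
import numpy as np, cv2
from workcell import ctrl
def cam(n):
    c=ctrl.calibration(n); f=240/np.tan(np.radians(c['vfov'])/2)
    K=np.array([[f,0,c['cx']],[0,f,c['cy']],[0,0,1]]); R=cv2.Rodrigues(np.array(c['rvec'],float))[0]; return K,R,np.array(c['tvec'],float).reshape(3),c
def proj(n,P):
    K,R,t,_=cam(n); p=(R@np.atleast_2d(P).T).T+t; p=p@K.T; return p[:,:2]/p[:,2:]
def back(n,uv,z):
    K,R,t,_=cam(n); o=-R.T@t; d=R.T@np.linalg.inv(K)@np.array([uv[0],uv[1],1.]); return o+d*(z-o[2])/d[2]
def snap(n,f):
    im=ctrl.capture(n); cv2.imwrite('pics/'+f,im[:,:,::-1]); return im
E
python3 - <<'E'
from h import *
for n in('top','side'):
    snap(n,n+'0.png'); K,R,t,c=cam(n); print(n,c,-R.T@t)
    for o in('cassette','wing_grip','aircleaner'):
        for d in ctrl.find_in(n,o)[:4]: print(o,d,back(n,d['uv'],.05)[:2],back(n,d['uv'],.13)[:2])
print(ctrl.read_state())
E
```

```text
top {'vfov': 43.953145725808064, 'cx': 320.1503862020527, 'cy': 247.30971360446634, 'rvec': array([ 2.1711157 , -2.03311317,  0.21970213]), 'tvec': array([-0.02351007,  0.44707458,  1.60933512])} [ 0.09196931 -0.01983563  1.66779379]
cassette {'uv': [398.6, 231.7], 'p': 0.89} [ 0.50640583 -0.21049566] [ 0.48591192 -0.20106751]
cassette {'uv': [218.1, 315.6], 'p': 0.77} [0.23960254 0.27006502] [0.23230207 0.25572942]
cassette {'uv': [266.4, 212.1], 'p': 0.7} [0.53897306 0.16391862] [0.5168687  0.15483196]
cassette {'uv': [434.8, 320.6], 'p': 0.59} [ 0.26466818 -0.31769969] [ 0.25612821 -0.30297029]
wing_grip {'uv': [398.0, 230.5], 'p': 0.72} [ 0.50975831 -0.20868853] [ 0.48909862 -0.19934974]
wing_grip {'uv': [217.1, 315.2], 'p': 0.7} [0.24050498 0.27288898] [0.23315988 0.25841373]
aircleaner {'uv': [266.7, 214.0], 'p': 0.82} [0.53348735 0.1626008 ] [0.51165426 0.1535793 ]
side {'vfov': 47.63224000927451, 'cx': 322.9454467684651, 'cy': 226.03574457243204, 'rvec': array([ 0.01051167, -2.89876743,  1.15273895]), 'tvec': array([0.40525942, 0.08143749, 1.45098636])} [0.37170781 0.94283441
[... 773 characters left out ...]
06e-03,
       -6.84105516e+01, -1.48177293e+01]), 'joint_velocities': array([-0.10196966, -0.0950628 ,  0.13475207, -0.05143303,  0.01959488,
       -0.14403205]), 'joint_torque': array([-1.20649297e-04, -3.89972591e+01,  1.87333435e+01,  4.21831101e+00,
        1.41959579e-02, -7.29577414e-05]), 'eef_pos': array([ 0.17259239, -0.60060324,  0.22238875]), 'tcp_rot': array([[-2.76101656e-01,  9.61128434e-01, -9.58061108e-05],
       [ 9.61128390e-01,  2.76101672e-01,  2.90927392e-04],
       [ 3.06070816e-04, -1.17564383e-05, -9.99999953e-01]]), 'wrist_force': array([ 0.29790312, -0.02146599,  0.21151276]), 'torque': array([-0.03649289, -0.02287648,  0.00467218]), 'width': 1.0024662007739722}
```

View pics/top0.png

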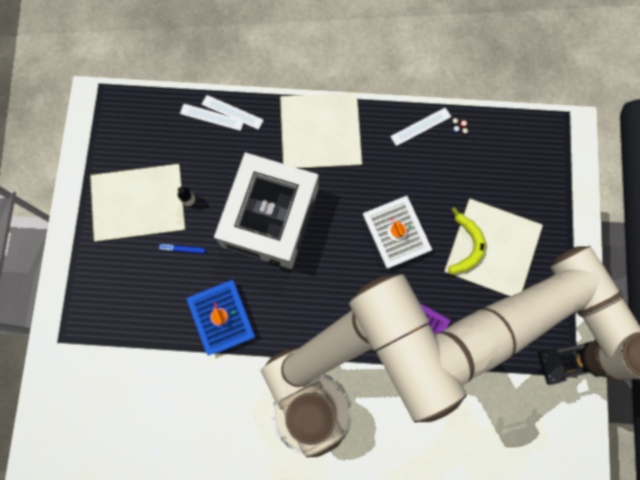

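View pics/side0.png

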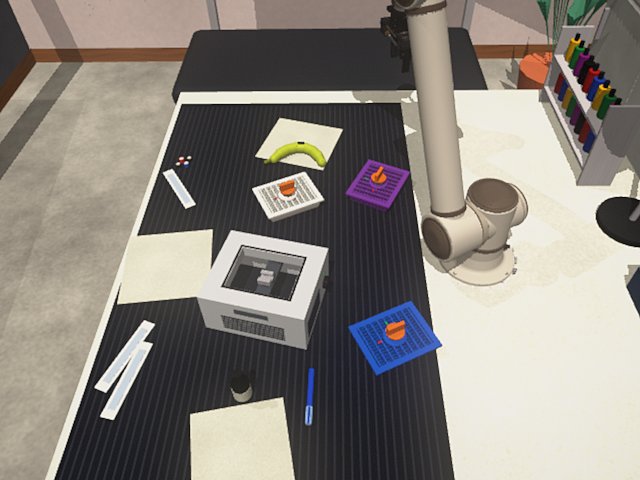

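Top view: white cassette at (398,231) and the opening at (267,207). The blue and purple look-alikes are at (218,316) and (435,320). Next I measure the corners from segmentation.

```bash
cat > m.py <<'E'
from h import *
im=cv2.imread('pics/top0.png'); s=cv2.imread('pics/side0.png')
def crop(i,x,y,w,h,k): return cv2.resize(i[y:y+h,x:x+w],None,fx=k,fy=k,interpolation=cv2.INTER_CUBIC)
a=crop(im,355,190,80,85,5); b=crop(im,210,145,115,125,3.4783)
c=crop(s,195,165,140,190,2.9)
H=max(a.shape[0],b.shape[0]); 
pad=lambda i:cv2.copyMakeBorder(i,0,H-i.shape[0],0,0,cv2.BORDER_CONSTANT)
cv2.imwrite('pics/crop0.png',np.hstack([pad(a),pad(b)]))
cv2.imwrite('pics/crop1.png',c)
g=im.astype(int)
white=((g.min(2)>135)).astype(np.uint8)
def quad(mask,seed,z,name):
    n,l,st,ce=cv2.connectedComponentsWithStats(mask)
    k=l[seed[1],seed[0]]; cnt=max(cv2.findContours((l==k).astype(np.uint8),cv2.RETR_EXTERNAL,cv2.CHAIN_APPROX_NONE)[0],key=len)
    P=np.array([back('top',p,z)[:2] for p in cnt[:,0]],np.float32); r=cv2.minAreaRect(P); print(name,st[k],r)
    return r
quad(white,(383,212),.035,'cassette')
quad(white,(250,165),.13,'aircleaner?')
E
python3 m.py
```

```text
cassette [ 363  196   69   72 2651] ((0.5116658210754395, -0.20662039518356323), (0.1732519119977951, 0.13959527015686035), 26.178630828857422)Traceback (most recent call last):
  File "m.py", line 18, in <module>
    quad(white,(250,165),.13,'aircleaner?')
    ~~~~^^^^^^^^^^^^^^^^^^^^^^^^^^^^^^^^^^^
  File "m.py", line 15, in quad
    P=np.array([back('top',p,z)[:2] for p in cnt[:,0]],np.float32); r=cv2.minAreaRect(P); print(name,st[k],r)
                ~~~~^^^^^^^^^^^
  File "h.py", line 9, in back
    K,R,t,_=cam(n); o=-R.T@t; d=R.T@np.linalg.inv(K)@np.array([uv[0],uv[1],1.]); return o+d*(z-o[2])/d[2]
            ~~~^^^
  File "h.py", line 4, in cam
    c=ctrl.calibration(n); f=240/np.tan(np.radians(c['vfov'])/2)
ValueError: time passes only in moves, steps and waits
```

View pics/crop0.png

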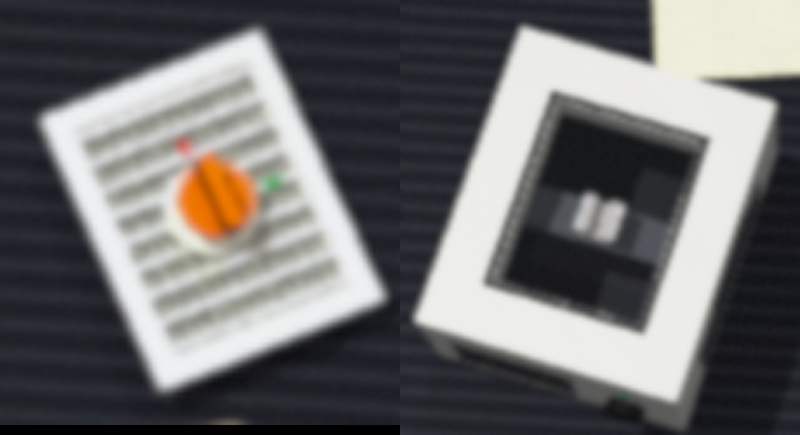

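```bash
sed -i 's/^def cam/import functools\n@functools.cache\ndef cam/' h.py
cat > m2.py <<'E'
from h import *
for n,seedA in(('top',(250,165)),('side',(230,247))):
    im=cv2.imread(f'pics/{n}0.png').astype(int)
    for th in (185,200,215) if n=='top' else (185,200):
        m=(im.min(2)>th).astype(np.uint8)
        _,l,st,_=cv2.connectedComponentsWithStats(m); k=l[seedA[1],seedA[0]]
        print(n,th,st[k])
        cs,hi=cv2.findContours((l==k).astype(np.uint8),cv2.RETR_CCOMP,cv2.CHAIN_APPROX_NONE)
        for c in sorted(cs,key=len)[-2:]:
            P=np.array([back(n,p,.13)[:2] for p in c[:,0]],np.float32); print(len(c),cv2.minAreaRect(P))
k=3.4783
for nm,Q in(('outer',[(522,27),(775,103),(677,402),(415,320)]),('open',[(553,92),(709,140),(645,331),(486,285)])):
    P=np.array([back('top',((x-400+.5)/k+209.5,(y+.5)/k+144.5),.13)[:2] for x,y in Q]); print(nm,P.mean(0),[np.linalg.norm(P[i]-P[i-1]) for i in range(4)],np.degrees(np.arctan2(*(P[0]-P[3])[::-1])),np.degrees(np.arctan2(*(P[1]-P[2])[::-1])))
# wing orange
for n,z in(('top',.079),('side',.079)):
    im=cv2.imread(f'pics/{n}0.png'); h=cv2.cvtColor(im,cv2.COLOR_BGR2HSV); m=((h[...,0]<20)&(h[...,0]>5)&(h[...,1]>150)&(h[...,2]>120))
    x,y,w,hh=(380,210,40,45) if n=='top' else (270,170,40,35)
    v,u=np.nonzero(m[y:y+hh,x:x+w]); print(n,u.mean()+x,v.mean()+y,len(u), proj(n,[[.5117,-.2066,.062],[.5117,-.2066,.067]]), back(n,(u.mean()+x,v.mean()+y),.06))
E
python3 m2.py
```

```text
top 185 [    6    76   604   404 75133]
206 ((0.5363802909851074, 0.15664683282375336), (0.13871128857135773, 0.17229928076267242), 76.31527709960938)
3923 ((0.34304922819137573, 0.04615837335586548), (1.079920768737793, 1.5724639892578125), 0.09411460161209106)
top 200 [    6    76   603   404 73273]
207 ((0.5366122722625732, 0.15697836875915527), (0.1397588849067688, 0.17417839169502258), 76.3113784790039)
3906 ((0.34376174211502075, -0.0008284449577331543), (1.0780991315841675, 1.4752857685089111), 0.2148483842611313)
top 215 [    7    77   602   403 70798]
210 ((0.5366311073303223, 0.15701571106910706), (0.14154568314552307, 0.1757919192314148), 76.31327819824219)
3931 ((0.341450572013855, -0.0008550286293029785), (1.0768920183181763, 1.4705228805541992), 0.06913743913173676)
side 185 [   45    91   315   389 14108]
224 ((0.5367413759231567, 0.15347017347812653), (0.14078879356384277, 0.17210820317268372), 76.1298828125)
1611 ((0.5894181728363037, 0.0109444260597229), (1.2151926755905151, 0.5852660536766052), 89.90264892578125)
side 200 [   46    92   314   388 13066]
227 ((0.536
[... 199 characters left out ...]
004272461)
outer [0.53619913 0.15641196] [np.float64(0.24930720263819245), np.float64(0.20946732670811988), np.float64(0.24960487679142895), np.float64(0.21093022598279018)] -13.816751389616108 -13.480969348398071
open [0.53585883 0.15570175] [np.float64(0.16312722005136565), np.float64(0.12873478674531486), np.float64(0.16007558048519918), np.float64(0.12778925954744835)] -13.218932826789311 -13.553769701876895
top 397.79754601226995 229.16564417177915 163 [[397.82113756 228.73052532]
 [398.04841352 228.28804739]] [ 0.51096879 -0.20681416  0.06      ]
side 287.0470588235294 187.4764705882353 170 [[286.52992234 187.55668897]
 [286.41348933 186.26688564]] [ 0.51049643 -0.20910999  0.06      ]
```

View pics/crop1.png

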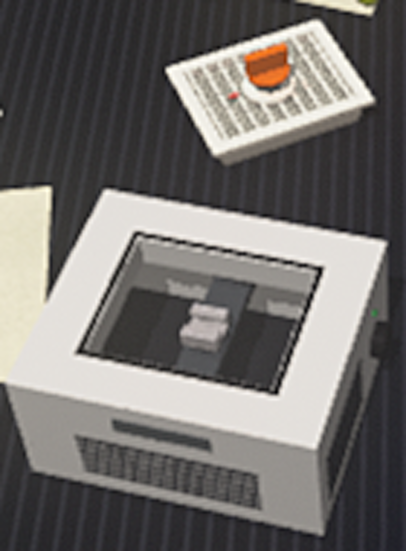

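```bash
cat > plan.py <<'E'
from h import *
from scipy.spatial.transform import Rotation as Ro
import sys
# usage: x y z turn_total_deg_ccw_world nrows
def plan(x,y,z,turn,n,yaw0=None):
    s=ctrl.read_state(); R=np.array(s['tcp_rot']); p=np.array(s['eef_pos']); yaw=np.degrees(np.arctan2(R[1,0],R[0,0]))
    print('at',p.round(4),'yaw',yaw.round(2),'j6',s['joint_positions'][5].round(1),'down',R[:,2].round(4))
    dp=(np.array([x,y,z])-p)/n*100; w=-np.radians(turn)/n
    print('w',round(w,4)); print([[float(v) for v in (R.T@dp).round(2)] if k==0 else [float(v) for v in ((R@Ro.from_rotvec([0,0,w*k]).as_matrix()).T@dp).round(2)] for k in range(n)])
if __name__=='__main__': a=list(map(float,sys.argv[1:])); plan(*a[:4],int(a[4]))
E
python3 plan.py .511 -.2075 .14 188.5 23
```

```text
at [ 0.1726 -0.6006  0.2224] yaw 106.03 j6 -14.8 down [-1.e-04  3.e-04 -1.e+00]
w -0.143
[[1.24, 1.89, 0.36], [0.95, 2.04, 0.36], [0.65, 2.16, 0.36], [0.34, 2.23, 0.36], [0.02, 2.26, 0.36], [-0.3, 2.23, 0.36], [-0.62, 2.17, 0.36], [-0.92, 2.06, 0.36], [-1.21, 1.91, 0.36], [-1.47, 1.71, 0.36], [-1.69, 1.49, 0.36], [-1.89, 1.23, 0.36], [-2.05, 0.95, 0.36], [-2.16, 0.65, 0.36], [-2.23, 0.33, 0.36], [-2.26, 0.01, 0.36], [-2.23, -0.31, 0.36], [-2.17, -0.62, 0.36], [-2.06, -0.93, 0.36], [-1.9, -1.21, 0.36], [-1.71, -1.47, 0.36], [-1.48, -1.7, 0.36], [-1.23, -1.89, 0.36]]
```

{"op": "send_rows", "data": {"travel": [[1.24,1.89,0.36],[0.95,2.04,0.36],[0.65,2.16,0.36],[0.34,2.23,0.36],[0.02,2.26,0.36],[-0.3,2.23,0.36],[-0.62,2.17,0.36],[-0.92,2.06,0.36],[-1.21,1.91,0.36],[-1.47,1.71,0.36]], "angular": [[0,0,-0.143],[0,0,-0.143],[0,0,-0.143],[0,0,-0.143],[0,0,-0.143],[0,0,-0.143],[0,0,-0.143],[0,0,-0.143],[0,0,-0.143],[0,0,-0.143]], "jaw": [1,1,1,1,1,1,1,1,1,1], "squeeze": 30}}

```text
time_s: 1.4
eef_pos: [0.3205, -0.429, 0.1866]
tcp_rot: [[-0.99, -0.144, 0.0], [-0.144, 0.99, -0.0], [-0.0, -0.0, -1.0]]
wrist_force: [0.3, -0.2, -0.0]
width: 0.998
```

{"op": "send_rows", "data": {"travel": [[-1.69,1.49,0.36],[-1.89,1.23,0.36],[-2.05,0.95,0.36],[-2.16,0.65,0.36],[-2.23,0.33,0.36],[-2.26,0.01,0.36],[-2.23,-0.31,0.36],[-2.17,-0.62,0.36],[-2.06,-0.93,0.36],[-1.9,-1.21,0.36]], "angular": [[0,0,-0.143],[0,0,-0.143],[0,0,-0.143],[0,0,-0.143],[0,0,-0.143],[0,0,-0.143],[0,0,-0.143],[0,0,-0.143],[0,0,-0.143],[0,0,-0.143]], "jaw": [1,1,1,1,1,1,0.4,0,0,0]}}

```text
time_s: 2.4
eef_pos: [0.4678, -0.2581, 0.1506]
tcp_rot: [[0.004, -1.0, 0.0], [-1.0, -0.004, -0.0], [0.0, -0.0, -1.0]]
wrist_force: [0.5, -0.3, -0.8]
width: 0.721
```

{"op": "send_rows", "data": {"travel": [[-1.71,-1.47,0.36],[-1.48,-1.7,0.36],[-1.23,-1.89,0.36],[0,0,0],[0,0,0]], "angular": [[0,0,-0.143],[0,0,-0.143],[0,0,-0.143],[0,0,0],[0,0,0]], "jaw": [0,0,0,0,0]}}

```text
time_s: 2.9
eef_pos: [0.5113, -0.2074, 0.1396]
tcp_rot: [[0.414, -0.91, -0.001], [-0.91, -0.414, 0.0], [-0.0, 0.0, -1.0]]
wrist_force: [0.3, -0.3, -1.1]
width: 0.503
```

```bash
python3 - <<'E'
from h import *
s=ctrl.read_state(); print(s['time_s'],s['eef_pos'],s['joint_positions'],s['width'])
a=snap('side','s1.png'); b=snap('top','t1.png')
c=lambda i,x,y,w,h,k: cv2.resize(i[y:y+h,x:x+w,::-1],None,fx=k,fy=k,interpolation=cv2.INTER_CUBIC)
cv2.imwrite('pics/c1.png',np.hstack([c(a,230,110,100,130,4),c(b,350,165,100,130,4)]))
E
python3 plan.py .511 -.2075 .057 0 4
```

```text
2.9 [ 0.51132249 -0.20741823  0.13962105] [-5.24608575e+00  1.93141869e+01 -1.66345675e+01 -6.14591351e-04
 -5.40807695e+01  1.19677797e+02] 0.5034308029510641
at [ 0.5109 -0.2081  0.1399] yaw -65.62 j6 119.7 down [-0. -0. -1.]
w -0.0
[[-0.01, -0.01, 2.07], [-0.01, -0.01, 2.07], [-0.01, -0.01, 2.07], [-0.01, -0.01, 2.07]]
```

View pics/c1.png

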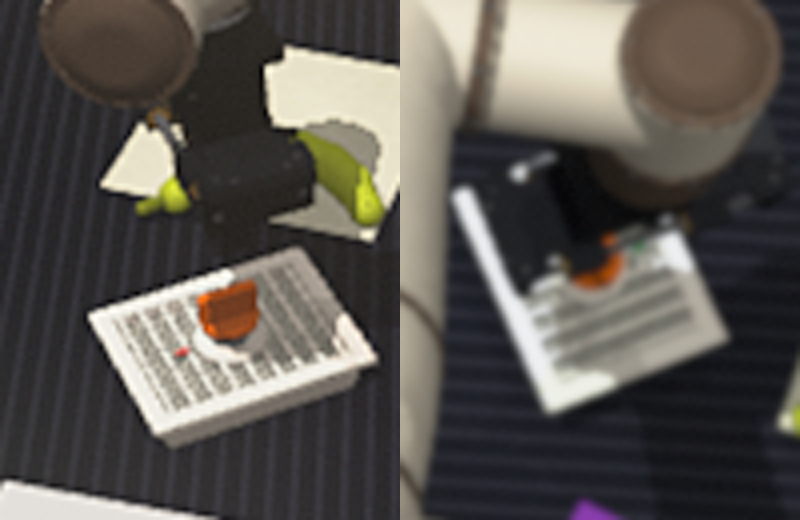

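Side view: the gripper hangs above the orange wing with the red mark at (182,352) in the crop, so it is aligned. Descending and gripping.

{"op": "send_rows", "data": {"travel": [[0,0,2.1],[0,0,2.1],[0,0,2.1],[0,0,1.6],[0,0,0.3]], "angular": [[0,0,0],[0,0,0],[0,0,0],[0,0,0],[0,0,0]], "jaw": [0,0,0,0,0]}}

```text
time_s: 3.5
eef_pos: [0.5094, -0.2082, 0.0561]
tcp_rot: [[0.412, -0.911, -0.004], [-0.911, -0.412, 0.001], [-0.002, 0.003, -1.0]]
wrist_force: [0.5, 0.7, -0.5]
width: 0.502
```

{"op": "send_rows", "data": {"travel": [[0,0,0],[0,0,0],[0,0,0],[0,0,0],[0,0,0],[0,0,0],[0,0,0]], "angular": [[0,0,0],[0,0,0],[0,0,0],[0,0,0],[0,0,0],[0,0,0],[0,0,0]], "jaw": [-0.6,-1,-1,-1,-1,-1,-1], "squeeze": 30}}

```text
time_s: 4.2
eef_pos: [0.5116, -0.2077, 0.0582]
tcp_rot: [[0.415, -0.91, 0.001], [-0.91, -0.415, -0.0], [0.0, -0.0, -1.0]]
wrist_force: [0.5, 0.1, 2.6]
width: 0.113
```

{"op": "send_rows", "data": {"travel": [[0,0,-1],[0,0,-3],[0,0,-4],[0,0,-4],[0,0,-4],[0,0,-2],[0,0,0]], "angular": [[0,0,0],[0,0,0],[0,0,0],[0,0,0],[0,0,0],[0,0,0],[0,0,0]], "jaw": [-1,-1,-1,-1,-1,-1,-1]}}

```text
time_s: 4.9
eef_pos: [0.5127, -0.2079, 0.2412]
tcp_rot: [[0.414, -0.91, 0.007], [-0.91, -0.414, -0.001], [0.004, -0.006, -1.0]]
wrist_force: [0.1, 0.4, -3.7]
width: 0.108
```

```bash
python3 plan.py .5365 .155 .238 -38 14
```

```text
at [ 0.5127 -0.2079  0.2412] yaw -65.52 j6 119.7 down [ 0.0071 -0.001  -1.    ]
w 0.0474
[[-2.29, -1.23, 0.02], [-2.34, -1.12, 0.02], [-2.39, -1.01, 0.02], [-2.44, -0.89, 0.02], [-2.48, -0.78, 0.02], [-2.51, -0.66, 0.02], [-2.54, -0.54, 0.02], [-2.56, -0.42, 0.02], [-2.58, -0.29, 0.02], [-2.59, -0.17, 0.02], [-2.6, -0.05, 0.02], [-2.6, 0.07, 0.02], [-2.59, 0.2, 0.02], [-2.58, 0.32, 0.02]]
```

{"op": "send_rows", "data": {"travel": [[-2.29,-1.23,0],[-2.34,-1.12,0],[-2.39,-1.01,0],[-2.44,-0.89,0],[-2.48,-0.78,0],[-2.51,-0.66,0],[-2.54,-0.54,0],[-2.56,-0.42,0],[-2.58,-0.29,0],[-2.59,-0.17,0]], "angular": [[0,0,0.05],[0,0,0.05],[0,0,0.05],[0,0,0.05],[0,0,0.05],[0,0,0.05],[0,0,0.05],[0,0,0.05],[0,0,0.05],[0,0,0.05]], "jaw": [-1,-1,-1,-1,-1,-1,-1,-1,-1,-1]}}

```text
time_s: 5.9
eef_pos: [0.5299, 0.052, 0.2351]
tcp_rot: [[-0.075, -0.997, -0.005], [-0.997, 0.075, -0.001], [0.001, 0.005, -1.0]]
wrist_force: [0.1, -0.1, -3.2]
width: 0.107
```

{"op": "send_rows", "data": {"travel": [[-2.6,-0.05,0],[-2.6,0.07,0],[-2.59,0.2,0],[-2.58,0.32,0],[0,0,0],[0,0,0],[0,0,0]], "angular": [[0,0,0.05],[0,0,0.05],[0,0,0.05],[0,0,0.05],[0,0,0],[0,0,0],[0,0,0]], "jaw": [-1,-1,-1,-1,-1,-1,-1]}}

```text
time_s: 6.6
eef_pos: [0.5406, 0.1539, 0.2363]
tcp_rot: [[-0.27, -0.963, -0.003], [-0.963, 0.27, -0.001], [0.002, 0.002, -1.0]]
wrist_force: [0.2, -0.2, -4.4]
width: 0.11
```

```bash
python3 - <<'E'
from h import *
a=snap('side','s2.png'); b=snap('top','t2.png')
c=lambda i,x,y,w,h,k: cv2.resize(i[y:y+h,x:x+w,::-1],None,fx=k,fy=k,interpolation=cv2.INTER_CUBIC)
cv2.imwrite('pics/c2.png',np.hstack([c(a,180,150,160,200,2.5),c(b,190,100,160,200,2.5)]))
E
python3 plan.py .5365 .155 .238 0 1
```

```text
at [0.5411 0.1538 0.2371] yaw -105.69 j6 42.0 down [-1.3e-03 -5.0e-04 -1.0e+00]
w -0.0
[[0.0, 0.47, -0.08]]
```

View pics/c2.png

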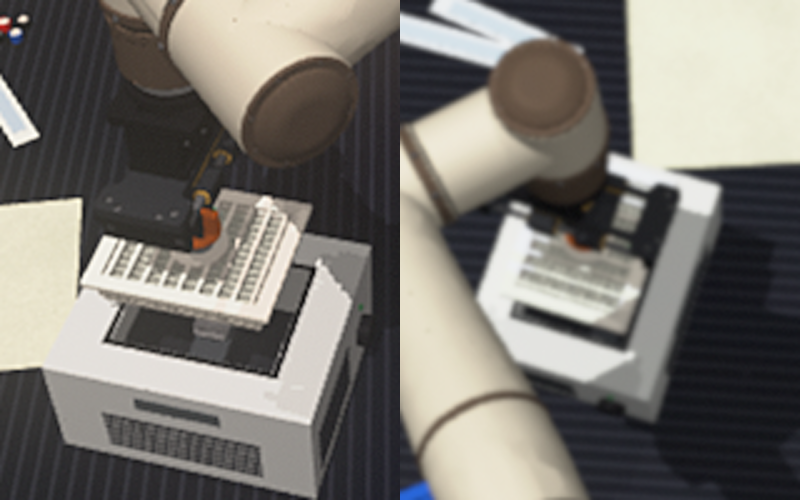

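```bash
python3 - <<'E'
from h import *
a=cv2.imread('pics/s2.png'); s=ctrl.read_state(); p=s['eef_pos']
def box(c,yaw,z,L=.17,W=.136):
    y=np.radians(yaw); u=np.array([np.cos(y),np.sin(y),0]);v=np.array([-np.sin(y),np.cos(y),0]); c=np.array([c[0],c[1],z])
    return [c+i*L/2*u+j*W/2*v for i,j in((1,1),(1,-1),(-1,-1),(-1,1))]
x0,y0,k=200,200,6
I=cv2.resize(a[y0:y0+100,x0:x0+130],None,fx=k,fy=k,interpolation=cv2.INTER_CUBIC)
def draw(P,col):
    q=(((proj('side',P)-[x0,y0])+.5)*k-.5).round().astype(int); cv2.polylines(I,[q.reshape(-1,1,2)],True,col,1); print(q.tolist())
zb=p[2]-.058
draw(box(p,-13.9,zb+.035),(0,0,255)); draw(box(p,-13.9,zb+.030),(255,0,0))
cv2.imwrite('pics/c3.png',I)
E
```

```text
[[69, 383], [206, 119], [628, 195], [521, 473]]
[[72, 391], [208, 128], [629, 204], [522, 482]]
```

View pics/c3.png

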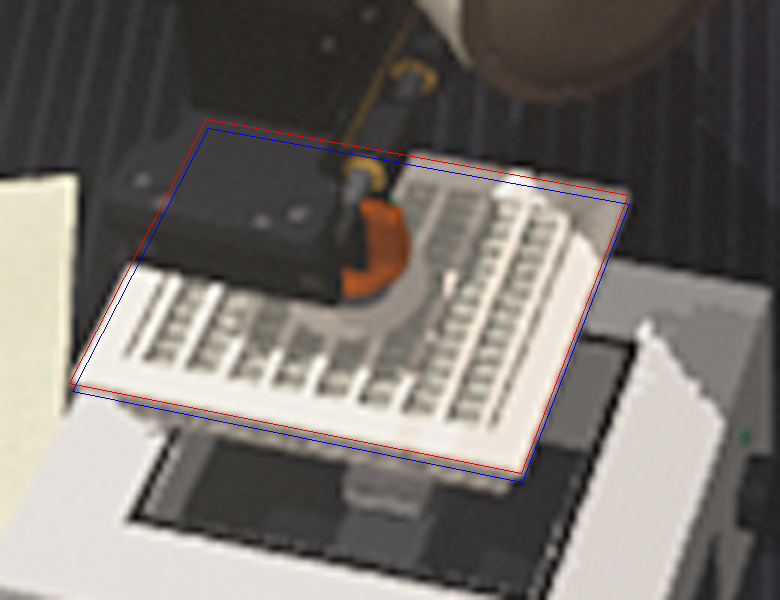

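The rim overlay matches the picture within about 1 mm, so the cassette hangs centred on the TCP at a yaw of -13.9°. I'll shift 4.4 mm and lower it gently.

{"op": "send_rows", "data": {"travel": [[0.12,0.42,0],[0,0,1.5],[0,0,1.5],[0,0,0.7],[0,0,0],[0,0,0]], "angular": [[0,0,0],[0,0,0],[0,0,0],[0,0,0],[0,0,0],[0,0,0]], "jaw": [-1,-1,-1,-1,-1,-1]}}

```text
time_s: 7.3
eef_pos: [0.5375, 0.1546, 0.2014]
tcp_rot: [[-0.269, -0.963, 0.001], [-0.963, 0.269, 0.0], [-0.0, -0.001, -1.0]]
wrist_force: [0.3, 1.0, -3.7]
width: 0.112
```

{"op": "send_rows", "data": {"travel": [[0,0,0.4],[0,0,0.4],[0,0,0.4],[0,0,0]], "angular": [[0,0,0],[0,0,0],[0,0,0],[0,0,0]], "jaw": [-1,-1,-1,-1]}}

```text
time_s: 7.7
eef_pos: [0.5366, 0.1545, 0.188]
tcp_rot: [[-0.27, -0.963, -0.001], [-0.963, 0.27, -0.001], [0.001, 0.001, -1.0]]
wrist_force: [0.7, -0.4, -3.4]
width: 0.11
```

{"op": "send_rows", "data": {"travel": [[0,0,0.2],[0,0,0.2],[0,0,0.2],[0,0,0]], "angular": [[0,0,0],[0,0,0],[0,0,0],[0,0,0]], "jaw": [-1,-1,-1,-1]}}

```text
time_s: 8.1
eef_pos: [0.5369, 0.1546, 0.1824]
tcp_rot: [[-0.269, -0.963, -0.001], [-0.963, 0.269, -0.0], [0.0, 0.001, -1.0]]
wrist_force: [-0.6, -0.1, -3.3]
width: 0.115
```

{"op": "send_rows", "data": {"travel": [[0,0,0.2],[0,0,0.2],[0,0,0]], "angular": [[0,0,0],[0,0,0],[0,0,0]], "jaw": [-1,-1,-1]}}

```text
time_s: 8.4
eef_pos: [0.5374, 0.1549, 0.179]
tcp_rot: [[-0.269, -0.963, 0.001], [-0.963, 0.269, 0.0], [-0.001, -0.001, -1.0]]
wrist_force: [1.2, 0.7, -2.2]
width: 0.111
```

{"op": "send_rows", "data": {"travel": [[0,0,0.2],[0,0,0.2],[0,0,0.2],[0,0,0]], "angular": [[0,0,0],[0,0,0],[0,0,0],[0,0,0]], "jaw": [-1,-1,-1,-1]}}

```text
time_s: 8.8
eef_pos: [0.5372, 0.155, 0.1731]
tcp_rot: [[-0.269, -0.963, 0.001], [-0.963, 0.269, 0.001], [-0.001, -0.0, -1.0]]
wrist_force: [-3.5, 1.3, 3.3]
width: 0.114
```

{"op": "send_rows", "data": {"travel": [[0,0,0.2],[0,0,0.2],[0,0,0.2],[0,0,0]], "angular": [[0,0,0],[0,0,0],[0,0,0],[0,0,0]], "jaw": [-1,-1,-1,-1]}}

```text
time_s: 9.2
eef_pos: [0.5365, 0.155, 0.1665]
tcp_rot: [[-0.269, -0.963, -0.001], [-0.963, 0.269, 0.0], [-0.0, 0.001, -1.0]]
wrist_force: [-6.2, 4.1, 5.3]
width: 0.112
```

Fz is rising like the stud spring, with a side force of (-6,+4) N, so the frame is hanging on one wall. I'll back up and shift towards the force.

{"op": "send_rows", "data": {"travel": [[0,0,-0.3],[0,0,-0.3],[-0.03,0.1,0],[-0.03,0.07,0],[0,0,0],[0,0,0]], "angular": [[0,0,0],[0,0,0],[0,0,0],[0,0,0],[0,0,0],[0,0,0]], "jaw": [-1,-1,-1,-1,-1,-1]}}

```text
time_s: 9.8
eef_pos: [0.5356, 0.1555, 0.1725]
tcp_rot: [[-0.27, -0.963, -0.0], [-0.963, 0.27, -0.0], [0.0, 0.0, -1.0]]
wrist_force: [-2.4, 0.0, 2.3]
width: 0.11
```

```bash
cat > ov.py <<'E'
import sys
from h import *
a=snap('side',sys.argv[1]+'_f.png')[:,:,::-1].copy(); s=ctrl.read_state(); print(s['eef_pos'],s['wrist_force'],s['torque'])
x0,y0,k=195,215,6
I=cv2.resize(a[y0:y0+100,x0:x0+130],None,fx=k,fy=k,interpolation=cv2.INTER_CUBIC)
cv2.imwrite('pics/'+sys.argv[1]+'.png',I)
E
python3 ov.py c4
```

```text
[0.53562177 0.15549999 0.17258678] [-2.14197514 -0.23187634  1.98375512] [0.02695992 0.59518708 0.01587806]
```

View pics/c4.png

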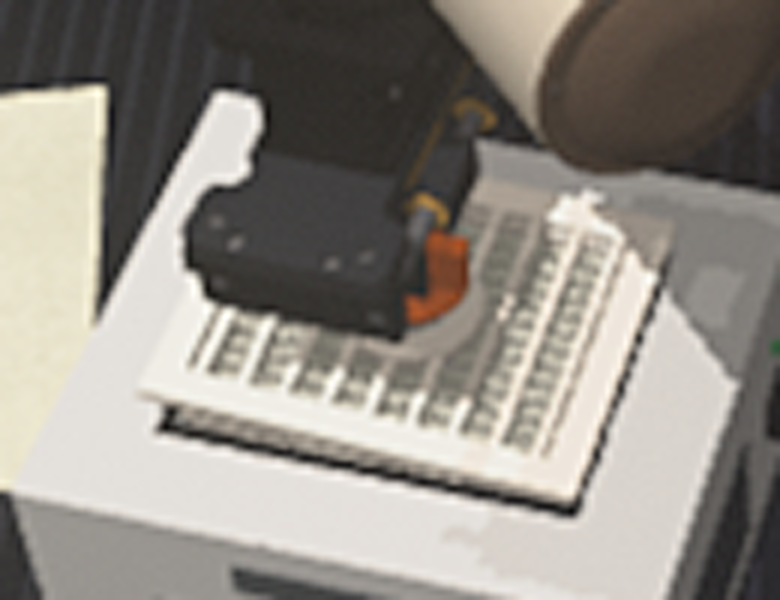

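The picture shows the frame's left (+x) end still about 10 mm high with the right end nearly down, so it is caught at +x. I'll lift a little, shift further along -x and try again.

{"op": "send_rows", "data": {"travel": [[0,0,-0.4],[0,0,-0.2],[0,0.12,0],[0,0,0],[0,0,0]], "angular": [[0,0,0],[0,0,0],[0,0,0],[0,0,0],[0,0,0]], "jaw": [-1,-1,-1,-1,-1]}}

```text
time_s: 10.35
eef_pos: [0.5342, 0.1559, 0.1782]
tcp_rot: [[-0.27, -0.963, -0.001], [-0.963, 0.27, -0.0], [0.001, 0.001, -1.0]]
wrist_force: [-0.3, 1.5, -2.7]
width: 0.114
```

{"op": "send_rows", "data": {"travel": [[0,0,0.2],[0,0,0.2],[0,0,0.2],[0,0,0],[0,0,0]], "angular": [[0,0,0],[0,0,0],[0,0,0],[0,0,0],[0,0,0]], "jaw": [-1,-1,-1,-1,-1]}}

```text
time_s: 10.85
eef_pos: [0.5345, 0.156, 0.1726]
tcp_rot: [[-0.269, -0.963, -0.0], [-0.963, 0.269, -0.0], [0.0, 0.0, -1.0]]
wrist_force: [0.1, 0.2, -3.1]
width: 0.112
```

{"op": "send_rows", "data": {"travel": [[0,0,0.2],[0,0,0.2],[0,0,0],[0,0,0]], "angular": [[0,0,0],[0,0,0],[0,0,0],[0,0,0]], "jaw": [-1,-1,-1,-1]}}

```text
time_s: 11.25
eef_pos: [0.5344, 0.156, 0.1687]
tcp_rot: [[-0.269, -0.963, -0.0], [-0.963, 0.269, -0.0], [0.0, 0.0, -1.0]]
wrist_force: [0.4, 0.0, -2.8]
width: 0.113
```

```bash
python3 ov.py c5
```

```text
[0.5345172  0.15603957 0.16876035] [ 0.27444943 -0.25244994 -2.82126149] [-0.07937641  0.1768555   0.01064046]
```

Full weight is hanging again with no side force, so it slides freely. I'll continue to the seal.

{"op": "send_rows", "data": {"travel": [[0,0,0.2],[0,0,0.2],[0,0,0.2],[0,0,0],[0,0,0]], "angular": [[0,0,0],[0,0,0],[0,0,0],[0,0,0],[0,0,0]], "jaw": [-1,-1,-1,-1,-1]}}

```text
time_s: 11.8
eef_pos: [0.5345, 0.156, 0.1627]
tcp_rot: [[-0.269, -0.963, -0.0], [-0.963, 0.269, -0.0], [0.0, 0.0, -1.0]]
wrist_force: [-0.1, -0.1, -3.2]
width: 0.112
```

{"op": "send_rows", "data": {"travel": [[0,0,0.2],[0,0,0.2],[0,0,0],[0,0,0]], "angular": [[0,0,0],[0,0,0],[0,0,0],[0,0,0]], "jaw": [-1,-1,-1,-1]}}

```text
time_s: 12.2
eef_pos: [0.535, 0.1561, 0.1594]
tcp_rot: [[-0.269, -0.963, 0.001], [-0.963, 0.269, 0.0], [-0.001, -0.001, -1.0]]
wrist_force: [0.5, -0.6, 0.1]
width: 0.115
```

```bash
python3 ov.py c5
```

```text
[0.53505106 0.15610455 0.15934202] [ 0.395883   -0.69218996  0.08569822] [-0.22651936  0.06774808 -0.00667003]
```

View pics/c5.png

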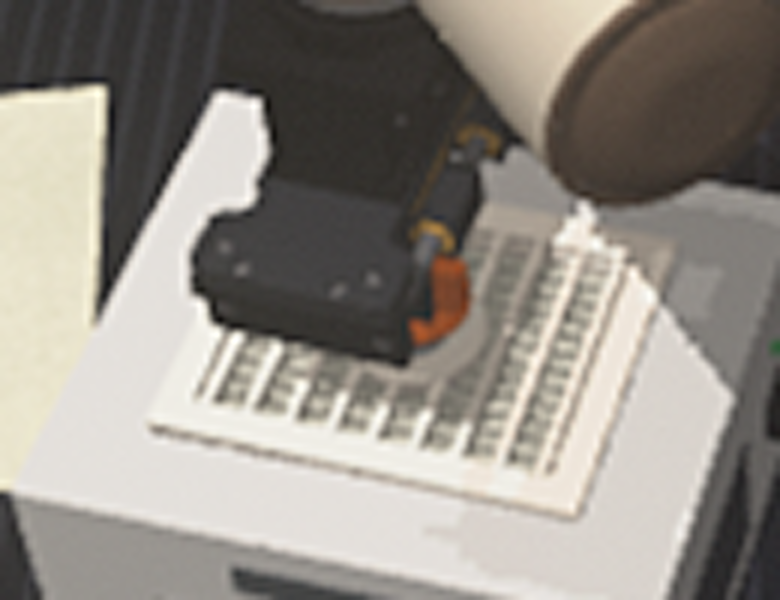

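The cassette is seated: the rim is flush with the seal all round, with a thin dark seal line at (150,428)-(575,515) in the crop. Now I feel for the bottom of the push.

{"op": "send_rows", "data": {"travel": [[0,0,0.1],[0,0,0.1],[0,0,0.1],[0,0,0]], "angular": [[0,0,0],[0,0,0],[0,0,0],[0,0,0]], "jaw": [-1,-1,-1,-1]}}

```text
time_s: 12.65
eef_pos: [0.5352, 0.1561, 0.1562]
tcp_rot: [[-0.269, -0.963, 0.002], [-0.963, 0.269, 0.0], [-0.001, -0.002, -1.0]]
wrist_force: [2.4, -1.2, 3.2]
width: 0.113
```

{"op": "send_rows", "data": {"travel": [[0,0,0.1],[0,0,0.1],[0,0,0]], "angular": [[0,0,0],[0,0,0],[0,0,0]], "jaw": [-1,-1,-1]}}

```text
time_s: 12.95
eef_pos: [0.5351, 0.1562, 0.1541]
tcp_rot: [[-0.269, -0.963, 0.002], [-0.963, 0.269, 0.0], [-0.001, -0.001, -1.0]]
wrist_force: [2.8, -1.4, 4.3]
width: 0.112
```

{"op": "send_rows", "data": {"travel": [[0,0,0.05],[0,0,0.05],[0,0,0]], "angular": [[0,0,0],[0,0,0],[0,0,0]], "jaw": [-1,-1,-1]}}

```text
time_s: 13.25
eef_pos: [0.5349, 0.1562, 0.153]
tcp_rot: [[-0.269, -0.963, 0.001], [-0.963, 0.269, 0.0], [-0.001, -0.001, -1.0]]
wrist_force: [4.4, -1.2, 4.5]
width: 0.11
```

{"op": "send_rows", "data": {"travel": [[0,-0.06,0.05],[0,0,0.05],[0,0,0]], "angular": [[0,0,0],[0,0,0],[0,0,0]], "jaw": [-1,-1,-1]}}

```text
time_s: 13.55
eef_pos: [0.535, 0.1561, 0.1517]
tcp_rot: [[-0.269, -0.963, 0.0], [-0.963, 0.269, 0.0], [-0.0, 0.0, -1.0]]
wrist_force: [3.0, 0.8, 4.8]
width: 0.115
```

{"op": "send_rows", "data": {"travel": [[0,0,0.05],[0,0,0.05],[0,0,0]], "angular": [[0,0,0],[0,0,0],[0,0,0]], "jaw": [-1,-1,-1]}}

```text
time_s: 13.85
eef_pos: [0.535, 0.1561, 0.1508]
tcp_rot: [[-0.269, -0.963, 0.0], [-0.963, 0.269, 0.0], [-0.0, 0.0, -1.0]]
wrist_force: [3.1, 0.2, 5.3]
width: 0.112
```

{"op": "send_rows", "data": {"travel": [[0,0,0.05],[0,0,0.05],[0,0,0]], "angular": [[0,0,0],[0,0,0],[0,0,0]], "jaw": [-1,-1,-1]}}

```text
time_s: 14.15
eef_pos: [0.535, 0.1561, 0.1499]
tcp_rot: [[-0.269, -0.963, 0.0], [-0.963, 0.269, 0.0], [-0.0, -0.0, -1.0]]
wrist_force: [3.9, 0.9, 4.9]
width: 0.112
```

{"op": "send_rows", "data": {"travel": [[0,0,0.05],[0,0,0.05],[0,0,0]], "angular": [[0,0,0],[0,0,0],[0,0,0]], "jaw": [-1,-1,-1]}}

```text
time_s: 14.45
eef_pos: [0.535, 0.1561, 0.1491]
tcp_rot: [[-0.269, -0.963, 0.0], [-0.963, 0.269, 0.0], [-0.0, -0.0, -1.0]]
wrist_force: [2.1, 1.2, 6.3]
width: 0.113
```

{"op": "send_rows", "data": {"travel": [[0,0,0.05],[0,0,0.05],[0,0,0]], "angular": [[0,0,0],[0,0,0],[0,0,0]], "jaw": [-1,-1,-1]}}

```text
time_s: 14.75
eef_pos: [0.5352, 0.1561, 0.149]
tcp_rot: [[-0.269, -0.963, 0.001], [-0.963, 0.269, 0.0], [-0.001, -0.001, -1.0]]
wrist_force: [1.0, 0.8, 9.1]
width: 0.111
```

Bottom found at TCP z≈0.149, about 9.5 mm in, with roughly 3 N beyond the spring. Now I turn it clockwise.

{"op": "send_rows", "data": {"travel": [[0,0,0],[0,0,0],[0,0,0],[0,0,0],[0,0,0]], "angular": [[0,0,0.06],[0,0,0.08],[0,0,0.08],[0,0,0.08],[0,0,0]], "jaw": [-1,-1,-1,-1,-1]}}

```text
time_s: 15.25
eef_pos: [0.5354, 0.1564, 0.149]
tcp_rot: [[-0.543, -0.84, 0.002], [-0.84, 0.543, 0.001], [-0.002, -0.001, -1.0]]
wrist_force: [0.5, 0.1, 9.6]
width: 0.112
```

```bash
python3 -c "
from h import *
s=ctrl.read_state();print(s['eef_pos'],s['wrist_force'],s['torque'])"
```

```text
[0.53541418 0.15640849 0.14896717] [0.5486243  0.07233163 9.56168885] [0.33085217 0.06984328 0.00355732]
```

{"op": "send_rows", "data": {"travel": [[0,0,0],[0,0,0],[0,0,0],[0,0,0],[0,0,0],[0,0,0],[0,0,0],[0,0,0],[0,0,0]], "angular": [[0,0,0.1],[0,0,0.1],[0,0,0.1],[0,0,0.1],[0,0,0.1],[0,0,0.1],[0,0,0.1],[0,0,0.1],[0,0,0]], "jaw": [-1,-1,-1,-1,-1,-1,-1,-1,-1]}}

```text
time_s: 16.15
eef_pos: [0.5362, 0.157, 0.149]
tcp_rot: [[-0.981, -0.195, 0.004], [-0.195, 0.981, 0.002], [-0.004, 0.002, -1.0]]
wrist_force: [2.7, 1.0, 8.0]
width: 0.107
```

```bash
python3 -c "
from h import *
s=ctrl.read_state();print(s['eef_pos'],s['wrist_force'],s['torque'])"
```

```text
[0.53617025 0.15696371 0.1489682 ] [2.6510586  1.02293563 7.96262807] [ 0.57531325 -0.45532116 -0.03280753]
```

{"op": "send_rows", "data": {"travel": [[0,0,0],[0,0,0],[0,0,0],[0,0,0],[0,0,0],[0,0,0],[0,0,0]], "angular": [[0,0,0.09],[0,0,0.09],[0,0,0.09],[0,0,0.09],[0,0,0.07],[0,0,0.03],[0,0,0]], "jaw": [-1,-1,-1,-1,-1,-1,-1]}}

```text
time_s: 16.85
eef_pos: [0.5367, 0.157, 0.149]
tcp_rot: [[-0.966, 0.259, 0.005], [0.259, 0.966, 0.003], [-0.004, 0.004, -1.0]]
wrist_force: [3.2, -0.4, 7.8]
width: 0.108
```

```bash
python3 -c "
from h import *
s=ctrl.read_state();R=s['tcp_rot'];print(s['eef_pos'],s['wrist_force'],s['torque'],np.degrees(np.arctan2(R[1,0],R[0,0])))"
```

```text
[0.53665266 0.15697326 0.14897148] [ 3.2209568  -0.42515807  7.75442625] [ 0.49883119 -1.04803334 -0.07337492] 164.98664521080622
```

Turned 89.4°. I'll ease up 3 mm and check whether the catch holds it.

{"op": "send_rows", "data": {"travel": [[0,0,-0.1],[0,0,-0.1],[0,0,0],[0,0,0]], "angular": [[0,0,0],[0,0,0],[0,0,0],[0,0,0]], "jaw": [-1,-1,-1,-1]}}

```text
time_s: 17.25
eef_pos: [0.5366, 0.1569, 0.1507]
tcp_rot: [[-0.966, 0.259, 0.004], [0.259, 0.966, 0.003], [-0.004, 0.004, -1.0]]
wrist_force: [3.9, 0.8, 5.2]
width: 0.112
```

{"op": "send_rows", "data": {"travel": [[0,0,-0.1],[0,0,-0.1],[0,0,0],[0,0,0]], "angular": [[0,0,0],[0,0,0],[0,0,0],[0,0,0]], "jaw": [-1,-1,-1,-1]}}

```text
time_s: 17.65
eef_pos: [0.5356, 0.1565, 0.152]
tcp_rot: [[-0.966, 0.259, 0.002], [0.259, 0.966, 0.001], [-0.001, 0.002, -1.0]]
wrist_force: [3.2, 2.2, 4.6]
width: 0.113
```

{"op": "send_rows", "data": {"travel": [[0,0,-0.1],[0,0,0],[0,0,0]], "angular": [[0,0,0],[0,0,0],[0,0,0]], "jaw": [-1,-1,-1]}}

```text
time_s: 17.95
eef_pos: [0.5354, 0.1562, 0.1524]
tcp_rot: [[-0.966, 0.259, 0.001], [0.259, 0.966, 0.001], [-0.001, 0.001, -1.0]]
wrist_force: [5.5, 1.6, 2.5]
width: 0.111
```

{"op": "send_rows", "data": {"travel": [[0,0,-0.1],[0,0,0],[0,0,0]], "angular": [[0,0,0],[0,0,0],[0,0,0]], "jaw": [-1,-1,-1]}}

```text
time_s: 18.25
eef_pos: [0.5353, 0.1562, 0.1525]
tcp_rot: [[-0.966, 0.259, 0.0], [0.259, 0.966, 0.001], [0.0, 0.001, -1.0]]
wrist_force: [5.8, 1.7, -1.5]
width: 0.111
```

It is held at 3.5 mm above the bottom with the force dropping to zero, so it has locked. Releasing and retreating.

{"op": "send_rows", "data": {"travel": [[0,0,0],[0,0,0],[0,0,0],[0,0,-0.5],[0,0,-2],[0,0,-4],[0,0,-4],[0,0,-4],[0,0,0]], "angular": [[0,0,0],[0,0,0],[0,0,0],[0,0,0],[0,0,0],[0,0,0],[0,0,0],[0,0,0],[0,0,0]], "jaw": [-0.3,0,0,0,0,0,0,0,0]}}

```text
time_s: 19.15
eef_pos: [0.5371, 0.1564, 0.3056]
tcp_rot: [[-0.966, 0.258, 0.011], [0.258, 0.966, 0.004], [-0.009, 0.007, -1.0]]
wrist_force: [0.1, -0.9, 0.2]
width: 0.5
```

```bash
python3 ov.py c6; python3 -c "
from h import *
im=cv2.imread('pics/c6_f.png'); h=cv2.cvtColor(im,cv2.COLOR_BGR2HSV); m=((h[...,0]<20)&(h[...,0]>5)&(h[...,1]>150)&(h[...,2]>120))[215:315,195:325]
v,u=np.nonzero(m); print(u.mean()+195,v.mean()+215, proj('side',[[.535,.156,.1+.062-.006],[.535,.156,.162]]))"
```

```text
[0.53561528 0.15620592 0.30212009] [ 0.70005788  0.62500559 -1.16515368] [0.03213256 0.12972417 0.00457415]
264.25688073394497 264.9908256880734 [[264.03554755 264.84841372]
 [263.78081566 263.17603185]]
```

View pics/c6.png

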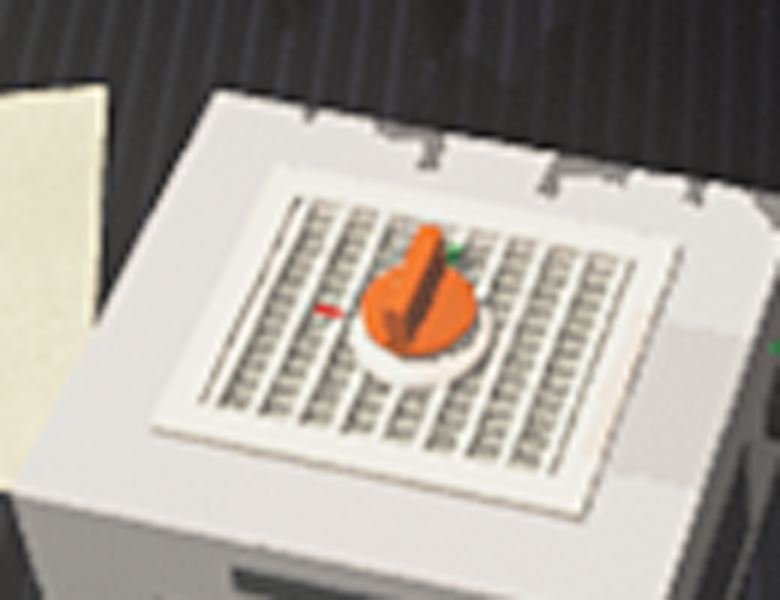

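The cassette is flush and square, the wing points to the green mark (455,252), and the gripper is clear. Handing in.

```bash
python3 -c "
from workcell import ctrl
print(ctrl.close_job())"
```

```text
the job is handed in; nothing more can be done
None
```

The filter cassette is seated in the air cleaner with its wing turned and locked, and I handed the job in at about 19 s. No verdict was reported.

- **Seating:** On the first lowering, the frame caught on the opening's wall at its +x end, with about 7 N sideways. I backed it up, shifted it about 3 mm and it then slid in freely. The last picture shows the rim flush and square on the seal.
- **Push:** I felt for the bottom in 1 mm steps and found it about 9.5 mm in. The push measured at most 9.6 N, which is about 3 N beyond the spring.
- **Lock:** I turned the wing 89° clockwise. When I eased up, the stud stopped 3.5 mm above the bottom and the spring force disappeared, so the catch is holding it. The last picture shows the wing at the green mark and, by its height, the stud still about 6 mm in.
- **Let go:** The gripper is open and clear, about 15 cm above the wing.
- **Not checked:** I did not look again at the banana, ink bottle and marker. No move went near them except the first pass, high over the banana. The two cameras also disagreed by about 3 mm on where the seat is, and I settled that by feel.

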